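Feed a pad carrier through the rinse cabinet flap

TASK

Push the cast iron pad carrier along the white feed deck with your fingertips, through the yellow gravity flap, until it tips over onto the roller slide and runs down inside the rinse tunnel; then draw the fingers back out so that the flap swings shut behind it. Do not lift the carrier off the deck, and leave everything else on the bench where it stands.

Things in the scene. Friction and masses are not known exactly. Their poses are not given: they have to be found in the camera images.
- chute: Rinse cabinet with feed deck and tunnel, one unit fixed to the bench. Origin on the bench top right under the shut flap's middle; x axis level, in the feed direction (deck, flap, tunnel), z up. In this frame (mm): white level deck at z = 120 from x = -260 to 40, 220 wide; tunnel walls' inner faces at y = -60 and 60, to z = 210; blue cabinet x = 260 to 540, y = -140 to 140, 250 high.
- deck_end (a point): Middle of the deck's open outer edge, on the white surface (chute x = -260 mm, z = 120). Two thin guides 25 mm high stand on the deck: inner faces 200 mm apart at chute x = -240, narrowing evenly to 120 apart at x = -35. The deck is open from above from here to the mouth at x = 0. Axes as the chute's.
- header (a point): Middle of the underside of the yellow header bar over the flap: chute x = 0, z = 198 mm, 78 above the deck. The bar is 14 deep (x = -7 to 7), its top at z = 212; posts either side, 120 mm clear between. Upright fingers can go up to it; leaning 25 to 45 degrees, tips leading in the feed direction, they reach 15 to 20 mm in under it. A clear roof, z = 208 to 212, covers the tunnel behind.
- slide_edge (a point): Top of the first roller, 50 mm inside the flap (chute x = 50, z = 120 mm): here the level deck ends and a slide of free-turning rollers begins, falling at 20 degrees in the feed direction. The carrier tips onto it and runs down by itself once its centre is 5 to 10 mm beyond this edge.
- slide_foot (a point): Foot of the roller slide inside the tunnel, 210 mm down the slope from its edge, at the rubber stop where the carrier comes to rest.
- flap (a joint): Angle of the yellow gravity flap, rad: 0 hanging shut, grows to 1.45 as it is pushed inwards (chute +x); it cannot swing outwards. Hinged along its top edge at chute x = 0, z = 196 mm; 114 wide, 73 long, 3 thick, 160 g. Under 2 N opens it: the carrier's nose does, when pushed against it; it then rides on carrier or fingers at about 1 rad and falls shut within a second when nothing props it.
- flap_edge (a point): Middle of the flap's lower edge (black rubber lip, 3.5 mm above the deck when shut). The flap is hidden under the header from straight above; the short yellow pivot arms outside the posts turn with it.
- carrier_mid (a point): Centre, half-way up, of the polished cast iron pad carrier: an open frame 136 mm long (x axis), 66 wide (y), 36 high (z), 0.55 to 1 kg, lying flat on the deck before the flap, +x end towards the flap. Both ends are plain upright faces 66 wide, 36 high, to push against; two fingertips 40 to 60 mm apart over all keep it from turning. Friction on the deck about 0.6.
- sleeve: Bystander: bronze guide sleeve standing on the bench beside the deck, 26 in diameter, 38 high; origin at the centre of its foot.
- cup: Bystander: black nylon piston cup standing on the bench beside the deck, 46 in diameter, 32 high; origin at the centre of its foot.
- bolt: Bystander: steel caliper mounting bolt lying on the bench just beyond the open end of the deck, 72 long (its x axis), head 17 across the flats; origin at the bench under its middle.
- canister_a: Bystander: clear canister with white screw lid, 74 in diameter, 95 high; origin at the centre of its foot.
- canister_b: Bystander: clear canister with white screw lid, 74 in diameter, 95 high; origin at the centre of its foot.
- wrench: Bystander: steel wrench lying on the bench, 180 long (its x axis); origin at the bench under its middle.
There are look-alikes about, which are no part of the job. Of the things like the part that bears carrier_mid, leave any that is black, pink or purple; of the rest the smaller one is meant.

How it is judged:
On the way, in this order (a step that is already met when the one before it is completed fails the run):
1. the flap is pushed open with the carrier on its way into the mouth (value of joint flap above 0.5 rad and x of carrier_mid in the frame of chute above -0.065 m), for 0.1 s.
2. the carrier has run down the slide, wholly inside the tunnel (x of carrier_mid in the frame of chute above 0.14 m), for 0.1 s.
At the end, for the whole second after the job is handed in: The carrier lies on the slide inside the tunnel, its whole length past the flap (centre 140 to 230 mm beyond the flap line), and the flap hangs shut (under 0.06 rad) and still (x of carrier_mid in the frame of chute between 0.14 and 0.23 m and y of carrier_mid in the frame of chute between -0.045 and 0.045 m and z of carrier_mid in the frame of chute between 0.06 and 0.12 m and value of joint flap below 0.06 rad and velocity of joint flap between -0.1 and 0.1 rad/s); the robot touches nothing.
It fails at once if the carrier is lifted off the deck (its centre raised by more than 12 mm) (z of carrier_mid in the frame of chute above 0.15 m).
It fails at once if something else on the bench is moved by more than 15 mm (distance of any of sleeve, cup, bolt, canister_a, canister_b, wrench from where it was at the start of the episode above 0.015 m).
It also fails if it takes over 45 s, if anything falls off the work surface, if the arm or the gripper's body presses on something with over 40 N, if the wrist force passes 120 N, or if a joint passes its speed limit or range.

ROBOT

A 6-joint arm with a two-finger parallel gripper is mounted at the origin on the work surface. World frame = base frame: x ahead of the robot, y to its left, z up, the work surface at z = 0. Lengths are in m, angles in rad, forces in N, time in s.
With the tool pointing down it reaches from about 0.325 to 0.875 m from the base axis. Payload 4.4 kg.
Tool frame: the origin (TCP) lies at the very end of the fingers, on their centre line; the grasp point (between the pads) lies 19 mm behind it; z points along the fingers, x is the direction in which the jaws open and shut, and the axes are right-handed (so a half turn about z gives the same grasp; the last joint's range is limited). The gripper opens to 85 mm and grips with 20 to 120 N. Pads are 22 mm wide; open, the fingers measure 114 mm over their backs; the gripper's body (76 mm by 85 mm) begins 54 mm behind the grasp point. The pads swing forward as they close: fully open they stand 13 mm farther back than shut.
Start: joints at [1.194, 0.207, 1.542, -0, 1.393, -0.15], TCP at [0.129, 0.56, 0.205] pointing down, gripper open.
Joint ranges: [-2.73, 2.73], [-0.86, 2.22], [0.23, 2.46], [-1.11, 4.25], [0.08, 2.63], [-2.82, 2.82]. Speed limits (rad/s): [2.79, 2.79, 3.14, 3.14, 3.14, 3.14].

INTERFACE

Orientations are given as a unit quaternion [w, x, y, z].
In Python, from rig import arm, eyes gives the robot as it stands. The module is installed in compiled form; this text tells all that it offers.
- The arm moves only by the shell command python3 -m handwheel 'ROWS' [FORCE]. ROWS is JSON, a list that holds one entry, the list of rows, each a list of 5 numbers: the opening, from 0 (shut) to 1 (fully open), then the shift along the tool's x, y, z in cm, then the turn about the tool's z in rad. A call has exactly 10 rows; each row is the pose to reach, as a shift and turn from the pose commanded when the call began, along the tool's axes at that moment; what a row does not reach only later rows make up. A row lasts 1/8 s, in which the tool goes at most 62.5 mm and 10.7 degrees, less where a joint would pass 70% of its speed; a pose out of reach is approached as far as the arm can. A call with a gripper value outside its range is refused whole. The fingers move at their own pace and stop on an object; FORCE is the grip in N (left out, the last holds). Time passes only in rows, so rows that repeat a pose let the fingers close, or fill a call up. It gives the time, the measured TCP pose, the force and the opening at its end, in the units of the state.
- arm.state(): the state, without advancing time (a new reading comes with each control period).
- eyes.camera(name): name is "side" or "top"; returns a dict with "img" (400x640x3 uint8, red, green, blue), "depth" (400x640 float32, m along the optical axis (not along the pixel's ray), 0 where there is no reading), "camera_matrix" (3x3 intrinsics, pixels), "k1" (the pictures are not rectified: a ray, as slopes to the right and down, at radius r is drawn at 1 + k1 r^2 times it, then the intrinsics apply), "pose" (4x4, takes a point from camera to world coordinates). Camera axes: x right, y down, z forward; pixel columns grow to the right and rows downward; lengths in m; the calibration is good to about 2 mm. A picture is of the moment at which its call begins.
- arm.sign_off(): hands the job in, once; it reports no verdict.
The state is a dict: "clock": time; "joints": joint angles; "qvel": joint speeds; "joint_efforts": joint torques, N m; "eef_pos": TCP position; "orientation": TCP orientation; "force": force on the tool from outside, world axes, zero at the start; "ft_torque": the same for the moment, N m; "gripper_width": opening from 0.0 (shut) to 1.0 (fully open).
Only numpy, scipy, OpenCV 4.12 (cv2) and the standard library are available. Lean on these libraries where they do the work, as an engineer would, in place of code of your own. Each camera call takes 0.05 s, during which the arm holds its last target. There are 200 camera calls.

## Working session

There is one attempt and no reset: what is moved stays moved. The work goes in short steps, Python scripts to look and compute and a shell command to move; the robot and the scene stay as the last step left them, time stands still between calls to the robot, and variables do not carry over. Pictures are saved under pics/ and viewed, about 8 in all and at most 12, crops included, and the job is handed in when it is done.

```bash
mkdir -p pics; cat > h.py <<'E'
import numpy as np, cv2
from rig import arm, eyes
def cast(c,uv,z):
    K=np.array(c["camera_matrix"]);p=np.array(c["pose"])
    uv=np.atleast_2d(np.array(uv,float))
    s=cv2.undistortPoints(uv[:,None],K,np.array([c["k1"],0,0,0.]))[:,0]
    d=np.c_[s,np.ones(len(s))]@p[:3,:3].T
    o=p[:3,3]
    return o+d*((z-o[2])/d[:,2])[:,None]
def deproj(c,uv):
    K=np.array(c["camera_matrix"]);p=np.array(c["pose"])
    uv=np.atleast_2d(np.array(uv,float))
    s=cv2.undistortPoints(uv[:,None],K,np.array([c["k1"],0,0,0.]))[:,0]
    i=uv.round().astype(int);z=c["depth"][i[:,1],i[:,0]]
    return (np.c_[s,np.ones(len(s))]*z[:,None])@p[:3,:3].T+p[:3,3]
def save(c,n): cv2.imwrite("pics/"+n,c["img"][:,:,::-1])
E
python3 - <<'E'
from h import *
import pickle
for n in("top","side"):
    c=eyes.camera(n);save(c,n+"0.png");pickle.dump(c,open(n+".pkl","wb"));print(n,np.round(c["pose"],3).tolist(),c["k1"],np.round(c["camera_matrix"],1).tolist(),(c["depth"]==0).mean())
print(arm.state())
E
```

```text
top [[0.014, -0.994, 0.108, 0.392], [-1.0, -0.013, 0.016, 0.157], [-0.015, -0.108, -0.994, 1.339], [0.0, 0.0, 0.0, 1.0]] -0.0640661355834161 [[430.2, 0.0, 319.9], [0.0, 430.2, 196.8], [0.0, 0.0, 1.0]] 0.00411328125
side [[0.994, 0.079, -0.073, 0.609], [0.108, -0.674, 0.731, -0.941], [0.008, -0.735, -0.678, 1.142], [0.0, 0.0, 0.0, 1.0]] 0.040206019313568125 [[478.4, 0.0, 325.0], [0.0, 478.4, 213.5], [0.0, 0.0, 1.0]] 0.00407421875
{'clock': 0.1, 'joints': array([ 1.19351702e+00,  2.07369034e-01,  1.54285956e+00, -2.96216674e-05,
        1.39354539e+00, -1.50477833e-01]), 'qvel': array([-0.00101452, -0.00052906, -0.00261635,  0.00132991,  0.00013776,
       -0.00060315]), 'joint_efforts': array([-3.98135708e-04, -3.84091222e+01, -2.92549002e+01, -2.60860024e-04,
        4.86812292e-03, -2.10843422e-05]), 'eef_pos': array([0.12901398, 0.55954041, 0.20369954]), 'orientation': array([ 5.56007329e-04,  7.82577629e-01,  6.22552057e-01, -9.38416558e-04]), 'force': array([ 0.48857633, -0.08813244, -0.25827782]), 'ft_torque': array([-0.05212342, -0.0048407 , -0.05084566]), 'gripper_width': 1.0018147344739297}
```

View pics/top0.png

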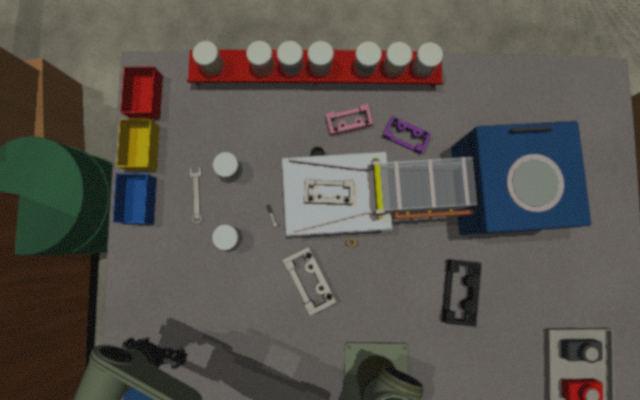

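View pics/side0.png

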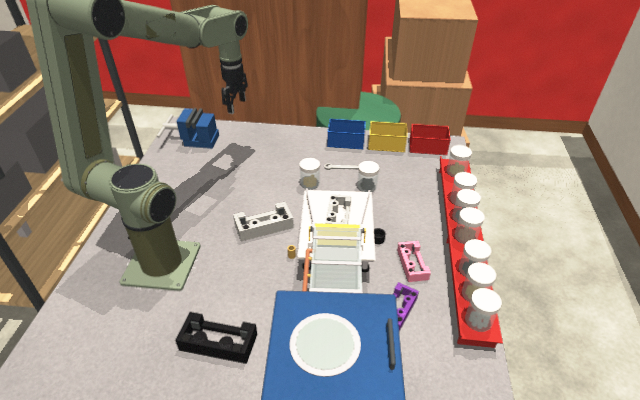

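The light carrier on the deck at (330,192) in the top view is the candidate. The look-alikes are the larger light one on the bench (308,281), pink (349,119), purple (407,134) and black (461,292). The light one on the deck is the smaller, so I choose that. Feed runs to the image's right, which is about world -y.

```bash
cat > meas.py <<'E'
from h import *
import sys
def meas(name="x",c=None):
    c=c or eyes.camera("top")
    vv,uu=np.mgrid[0:400,0:640]; uv=np.c_[uu.ravel(),vv.ravel()]
    P=deproj(c,uv).reshape(400,640,3); hsv=cv2.cvtColor(c["img"],cv2.COLOR_RGB2HSV)
    H,S,V=[hsv[...,i].astype(int) for i in range(3)]
    roi=np.zeros((400,640),bool); roi[140:245,275:480]=1
    def rect(m,z):
        n,l,s,_=cv2.connectedComponentsWithStats(m.astype(np.uint8)); k=1+s[1:,4].argmax()
        v,u=np.where(l==k); q=cast(c,np.c_[u,v],z)[:,:2].astype(np.float32)
        r=cv2.minAreaRect(q*1000); b=cv2.boxPoints(r); return r,b,q.mean(0),len(q)
    out={}
    yel=roi&(H>20)&(H<35)&(S>130)&(V>80)
    out["header"]=rect(yel,.212)
    white=roi&(S<60)&(V>150)&(P[...,2]<.3); white[:,376:]=0
    out["deck"]=rect(cv2.morphologyEx(white.astype(np.uint8),cv2.MORPH_CLOSE,np.ones((25,25))),.12)
    car=roi&(P[...,2]>.142)&(P[...,2]<.17)&(np.abs(vv-192)<18)&(uu<372)
    out["car"]=rect(car,.156)
    for k,(r,b,m,n) in out.items(): print(k,np.round(r[0],1),np.round(r[1],1),round(r[2],2),n,"box",b.round(0).tolist(),"mean",(m*1000).round(1))
    return c,P,out
if __name__=="__main__":
    import pickle
    c,P,o=meas(c=pickle.load(open("top.pkl","rb")))
    for p in [(300,170),(296,195),(380,187),(320,182),(350,182),(430,180),(500,140)]: print(p,P[p[1],p[0]].round(3), c["img"][p[1],p[0]])
    cv2.imwrite("pics/crop1.png",cv2.resize(c["img"][135:250,270:490,::-1],None,fx=3.6,fy=3.6,interpolation=cv2.INTER_CUBIC))
    for n,p in (("top",None),("side",None)):
        pass
E
python3 meas.py
```

```text
header [543.8  22.7] [120.2  15.9] 4.22 267 box [[483.0, 26.0], [484.0, 10.0], [604.0, 19.0], [603.0, 35.0]] mean [543.5  22.6]
deck [535.4 144.5] [216.6 266.6] 4.28 6430 box [[417.0, 269.0], [437.0, 3.0], [653.0, 20.0], [633.0, 285.0]] mean [534.3 155.4]
car [537.5 153.4] [135.7  66.8] 87.81 610 box [[502.0, 87.0], [568.0, 84.0], [573.0, 220.0], [507.0, 222.0]] mean [529.5 152.8]
(300, 170) [0.601 0.235 0.12 ] [161 166 164]
(296, 195) [0.528 0.244 0.123] [159 164 162]
(380, 187) [0.542 0.016 0.211] [152 155  40]
(320, 182) [0.565 0.176 0.134] [154 149 138]
(350, 182) [0.563 0.093 0.154] [157 153 144]
(430, 180) [ 0.562 -0.116  0.213] [146 138 135]
(500, 140) [ 0.665 -0.293  0.247] [35 58 90]
```

View pics/crop1.png

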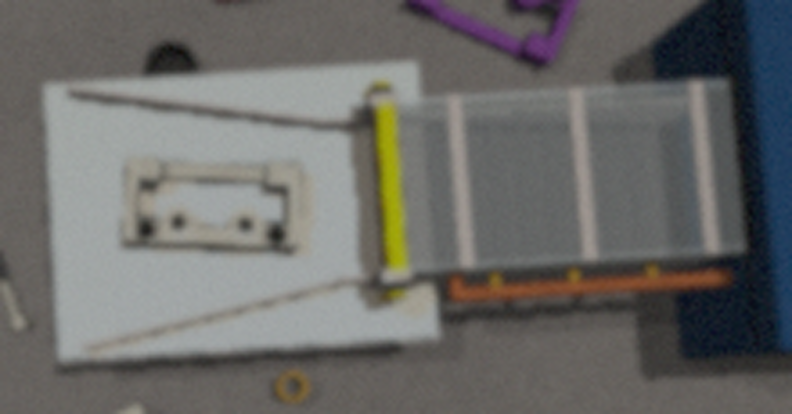

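Crop check: the light carrier lies on the deck between the guides, left of the yellow header. Chute origin is about (544,20) mm, with feed direction (0.074,-0.997). The carrier is at chute x≈-133, y≈+3, yawed about -6°. I'll move above the deck behind it, with the jaw axis across the feed.

```bash
python3 -m handwheel '[[[0.2,-2,4.6,0,0.13],[0.2,-4.5,10.3,0,0.3],[0.2,-7,16,0,0.46],[0.2,-9.5,21.7,0,0.62],[0.2,-12,27.5,0,0.79],[0.2,-14.5,33.2,0,0.95],[0.2,-17,39,0,1.1],[0.2,-19,43.5,0,1.22],[0.2,-20,45.8,0,1.27],[0.2,-20,45.8,0,1.27]]]' 30; python3 - <<'E'
from h import *
s=arm.state();print({k:np.round(s[k],4).tolist() for k in("clock","joints","eef_pos","orientation","gripper_width","force")})
c=eyes.camera("side");cv2.imwrite("pics/s1.png",cv2.resize(c["img"][150:310,220:440,::-1],None,fx=3.5,fy=3.5))
E
```

```text
clock: 1.35
eef_pos: [0.5311, 0.2615, 0.2041]
orientation: [-0.0, 0.999, 0.036, -0.001]
force: [0.3, -0.4, -1.0]
gripper_width: 0.203
{'clock': 1.35, 'joints': [0.3111, 0.2437, 1.4979, 0.0005, 1.4013, 0.2389], 'eef_pos': [0.5311, 0.2615, 0.2041], 'orientation': [-0.0, 0.9993, 0.0361, -0.0007], 'gripper_width': 0.2028, 'force': [0.2618, -0.4014, -0.9712]}
```

View pics/s1.png

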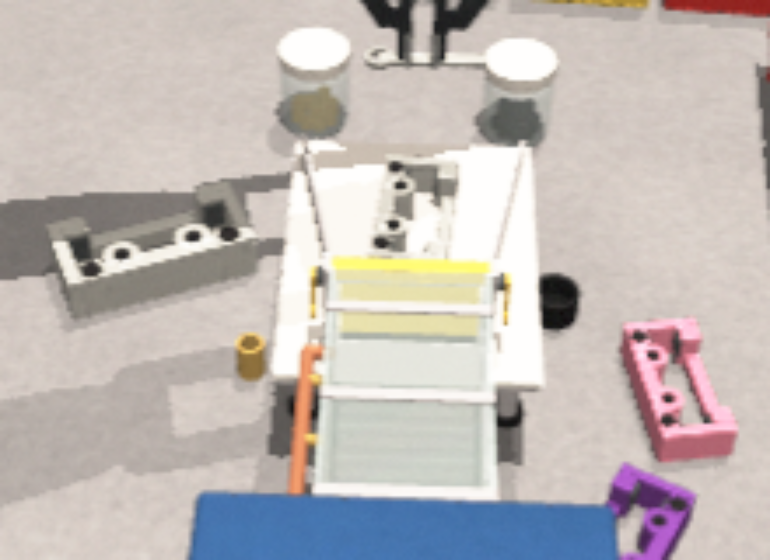

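The picture shows the fingers (about 425,40 in the crop) behind the deck end, clear of the canisters and in line with the carrier (420,205). Next I lower to TCP z 0.143, which keeps the gripper body above the header top, and start pushing.

```bash
python3 -m handwheel '[[[0.2,0,0,2.5,0],[0.2,0,0,5,0],[0.2,0,0,6.1,0],[0.2,0,1,6.1,0],[0.2,0,2,6.1,0],[0.2,0,3,6.1,0],[0.2,0,4,6.1,0],[0.2,0,5,6.1,0],[0.2,0,6,6.1,0],[0.2,0,7,6.1,0]]]'; python3 - <<'E'
from h import *
c=eyes.camera("side");cv2.imwrite("pics/s2.png",cv2.resize(c["img"][150:280,250:420,::-1],None,fx=4.5,fy=4.5))
E
```

```text
clock: 2.65
eef_pos: [0.5358, 0.1918, 0.1438]
orientation: [0.0, 0.999, 0.037, -0.0]
force: [0.8, -0.1, -0.7]
gripper_width: 0.197
```

View pics/s2.png

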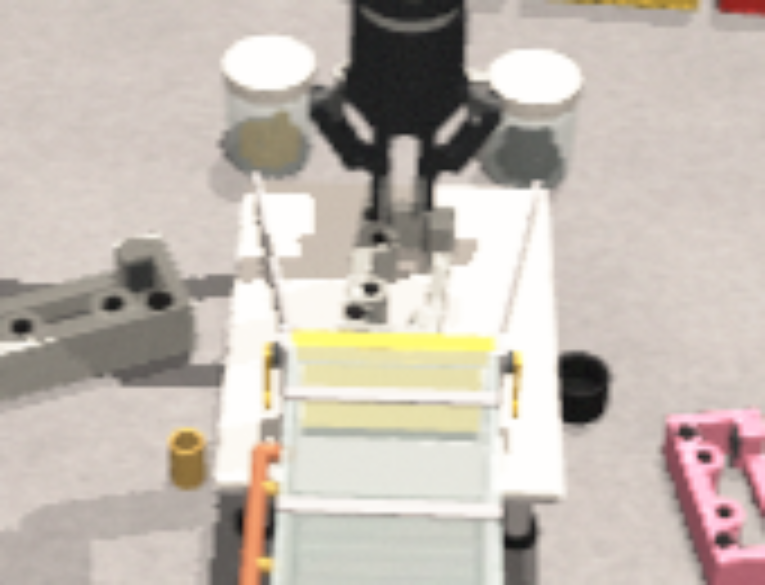

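The carrier seems not to have moved: its holes are at the same pixels and the force is about 0. Checking from above and with depth.

```bash
python3 - <<'E'
from h import *
import pickle
c=eyes.camera("top");cs=eyes.camera("side")
pickle.dump((c,cs),open("p2.pkl","wb"))
a=cv2.resize(c["img"][130:250,260:420,::-1],None,fx=5,fy=5)
cv2.imwrite("pics/t2.png",a)
# finger tip points: side-view dark points near fingers
vv,uu=np.mgrid[180:215,320:360];uv=np.c_[uu.ravel(),vv.ravel()]
P=deproj(cs,uv);O=np.array([.544,.02]);f=np.array([.0738,-.9973]);l=np.array([.9973,.0738])
d=P[:,:2]-O;X=np.c_[d@f,d@l,P[:,2]]*1000
for v in range(180,215,3): print(v,[tuple(X[(uv[:,0]==u)&(uv[:,1]==v)][0].round(0).astype(int)) +(int(cs["img"][v,u].mean()),) for u in range(326,356,4)])
E
```

```text
180 [(np.int64(-159), np.int64(-34), np.int64(243), 31), (np.int64(-471), np.int64(-26), np.int64(-6), 174), (np.int64(-157), np.int64(-10), np.int64(246), 33), (np.int64(-472), np.int64(4), np.int64(-5), 136), (np.int64(-153), np.int64(14), np.int64(250), 57), (np.int64(-172), np.int64(26), np.int64(235), 87), (np.int64(-178), np.int64(38), np.int64(231), 90), (np.int64(-161), np.int64(50), np.int64(245), 38)]
183 [(np.int64(-160), np.int64(-34), np.int64(231), 33), (np.int64(-168), np.int64(-22), np.int64(225), 32), (np.int64(-156), np.int64(-10), np.int64(235), 34), (np.int64(-445), np.int64(4), np.int64(2), 203), (np.int64(-156), np.int64(14), np.int64(236), 168), (np.int64(-162), np.int64(26), np.int64(232), 34), (np.int64(-167), np.int64(38), np.int64(228), 44), (np.int64(-155), np.int64(50), np.int64(238), 38)]
186 [(np.int64(-159), np.int64(-34), np.int64(221), 88), (np.int64(-162), np.int64(-22), np.int64(218), 31), (np.int64(-157), np.int64(-10), np.int64(223), 32), (np.int64(-431), np.int64(5), np.int64(-2), 207), (np.int64(-176), np.int64(15), np.int64(208), 151), (np.int
[... 3228 characters left out ...]
p.int64(137), 128), (np.int64(-162), np.int64(5), np.int64(121), 167), (np.int64(-161), np.int64(18), np.int64(122), 168), (np.int64(-151), np.int64(30), np.int64(131), 204), (np.int64(-168), np.int64(43), np.int64(117), 243), (np.int64(-164), np.int64(56), np.int64(121), 254)]
213 [(np.int64(-147), np.int64(-33), np.int64(120), 243), (np.int64(-107), np.int64(-19), np.int64(158), 151), (np.int64(-110), np.int64(-7), np.int64(155), 179), (np.int64(-150), np.int64(5), np.int64(119), 247), (np.int64(-154), np.int64(18), np.int64(116), 248), (np.int64(-131), np.int64(30), np.int64(138), 220), (np.int64(-153), np.int64(43), np.int64(118), 252), (np.int64(-148), np.int64(56), np.int64(122), 254)]
```

View pics/t2.png

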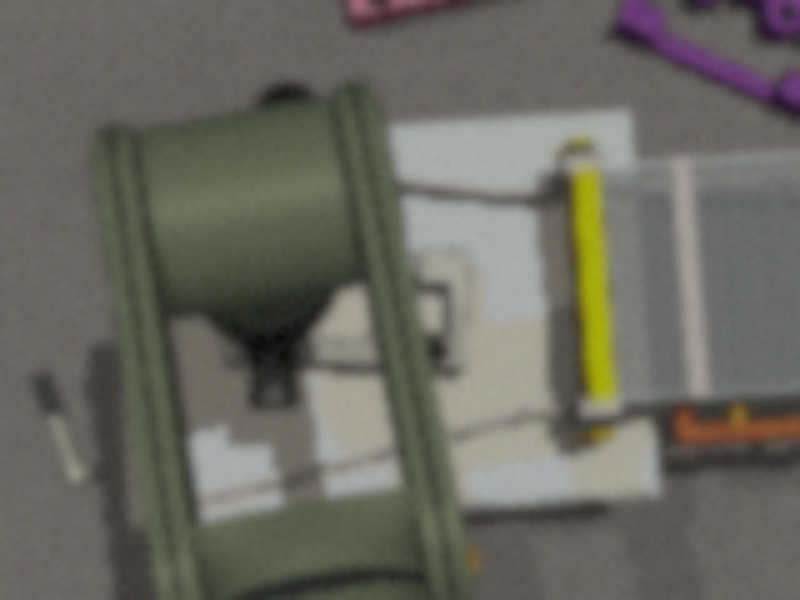

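The fingers are passing just above the carrier: the tips at this opening stand higher than the TCP. I back off and measure the real tip height.

```bash
python3 -m handwheel '[[[0.2,0,0,-1,0],[0.2,0,-2,-1,0],[0.2,0,-4,-1,0],[0.2,0,-6,-1,0],[0.2,0,-7.3,-1,0],[0.2,0,-7.3,0,0],[0.2,0,-7.3,0,0],[0.2,0,-7.3,0,0],[0.2,0,-7.3,0,0],[0.2,0,-7.3,0,0]]]'; cat > tip.py <<'E'
from h import *
import sys
c=eyes.camera("side");s=arm.state();print(s["eef_pos"].round(4),s["gripper_width"])
O=np.array([.544,.02]);f=np.array([.0738,-.9973]);l=np.array([.9973,.0738])
vv,uu=np.mgrid[140:260,280:400];uv=np.c_[uu.ravel(),vv.ravel()];P=deproj(c,uv)
d=P[:,:2]-O;X=np.c_[d@f,d@l,P[:,2]]*1000
x0=((s["eef_pos"][:2]-O)@f)*1000
m=(abs(X[:,0]-x0)<25)&(X[:,2]>130)&(X[:,2]<240)&(c["img"][uv[:,1],uv[:,0]].mean(1)<110)
print("tcp chute x",x0)
for z in range(130,240,6):
    k=m&(X[:,2]>=z)&(X[:,2]<z+6)
    if k.any(): print(z,k.sum(),"y",X[k,1].min().round(),X[k,1].max().round(),"x",X[k,0].min().round(),X[k,0].max().round(),"rows",uv[k,1].min(),uv[k,1].max())
cv2.imwrite("pics/"+sys.argv[1],cv2.resize(c["img"][140:240,270:410,::-1],None,fx=5.5,fy=5.5))
E
python3 tip.py s3.png
```

```text
clock: 4.05
eef_pos: [0.5307, 0.2651, 0.1441]
orientation: [-0.0, 0.999, 0.037, 0.0]
force: [-0.1, -0.2, 0.2]
gripper_width: 0.202
[0.5306 0.2652 0.1441] 0.19773779472555006
tcp chute x -245.48302909159344
172 1 y -4.0 -4.0 x -241.0 -241.0 rows 181 181
178 5 y -14.0 25.0 x -239.0 -232.0 rows 180 182
184 14 y -14.0 25.0 x -241.0 -231.0 rows 178 180
190 11 y -14.0 24.0 x -241.0 -230.0 rows 177 179
196 7 y -14.0 24.0 x -241.0 -231.0 rows 175 177
202 13 y -14.0 27.0 x -253.0 -230.0 rows 171 176
208 12 y -24.0 30.0 x -244.0 -231.0 rows 172 175
214 23 y -30.0 42.0 x -237.0 -229.0 rows 171 173
220 33 y -33.0 45.0 x -249.0 -226.0 rows 167 172
226 45 y -40.0 51.0 x -257.0 -226.0 rows 165 171
232 20 y -40.0 54.0 x -253.0 -227.0 rows 163 169
238 9 y -37.0 54.0 x -244.0 -224.0 rows 164 168
```

View pics/s3.png

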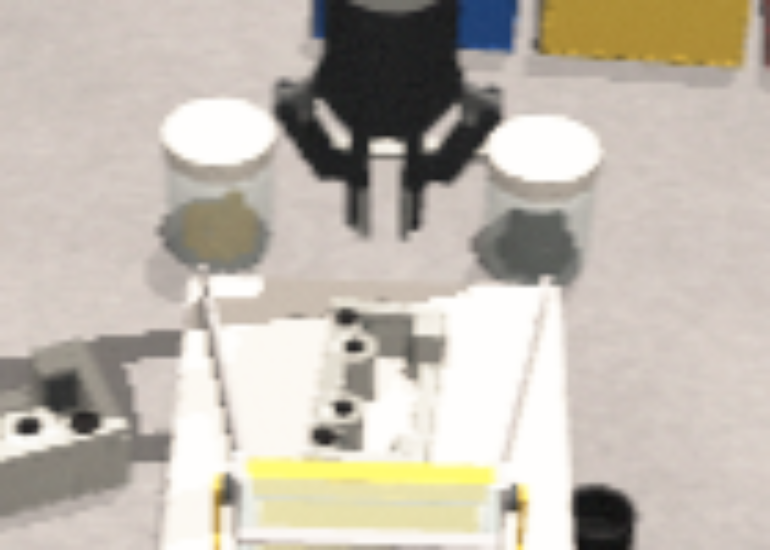

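```bash
python3 - <<'E'
from h import *
c=eyes.camera("side");s=arm.state()
p=np.array(c["pose"]);R=p[:3,:3].T;K=np.array(c["camera_matrix"])
def proj(X): return cv2.projectPoints(np.array(X,float).reshape(-1,1,3),cv2.Rodrigues(R)[0],-R@p[:3,3],K,np.array([c["k1"],0,0,0.]))[0][:,0]
t=s["eef_pos"];l=np.array([.9973,.0738,0]);f=np.array([.0738,-.9973,0])
im=c["img"].copy()
O=np.array([.544,.02,0])
for z in(0,.02,.04,.06,.08): print(z,proj(t+[0,0,z]).round(1))
print("deck_end",proj(O-.26*f+[0,0,.12]),"hdr",proj(O+[0,0,.212]))
big=cv2.resize(im[140:240,270:410,::-1],None,fx=5.5,fy=5.5,interpolation=cv2.INTER_NEAREST)
for X in[t,t+[0,0,.03],O-.26*f+[0,0,.12],O+[0,0,.212]]:
    q=(proj(X)[0]-[270,140])*5.5+2.7; cv2.circle(big,tuple(int(a) for a in q),3,(0,0,255),1)
cv2.imwrite("pics/s4.png",big)
D=c["depth"]; print(D[170:200:2,330:352:2].round(3))
E
```

```text
0 [[338.4 187.6]]
0.02 [[338.6 182.8]]
0.04 [[338.8 178. ]]
0.06 [[338.9 173. ]]
0.08 [[339.1 168. ]]
deck_end [[336.86903073 190.34053596]] hdr [[336.23244679 224.76341053]]
[[1.509 1.513 1.504 1.497 1.865 1.867 1.874 1.499 1.495 1.508 1.496]
 [1.518 1.508 1.508 1.526 1.858 1.859 1.526 1.504 1.507 1.513 1.507]
 [1.846 1.848 1.512 1.51  1.854 1.846 1.512 1.503 1.511 1.846 1.846]
 [1.846 1.838 1.518 1.518 1.849 1.838 1.514 1.518 1.838 1.847 1.844]
 [1.83  1.526 1.529 1.523 1.83  1.833 1.525 1.528 1.836 1.831 1.827]
 [1.823 1.535 1.535 1.524 1.825 1.819 1.532 1.531 1.826 1.829 1.828]
 [1.808 1.817 1.816 1.53  1.81  1.813 1.529 1.82  1.818 1.82  1.818]
 [1.796 1.8   1.8   1.804 1.811 1.797 1.808 1.812 1.804 1.807 1.804]
 [1.801 1.795 1.799 1.796 1.791 1.8   1.793 1.796 1.805 1.796 1.793]
 [1.793 1.788 1.791 1.787 1.783 1.79  1.787 1.789 1.79  1.789 1.787]
 [1.787 1.761 1.777 1.779 1.781 1.776 1.785 1.78  1.781 1.788 1.777]
 [1.589 1.584 1.588 1.586 1.582 1.587 1.588 1.585 1.581 1.586 1.587]
 [1.523 1.521 1.522 1.572 1.581 1.577 1.577 1.579 1.582 1.571 1.575]
 [1.52  1.514 1.518 1.514 1.515 1.515 1.514 1.515 1.514 1.517 1.511]
 [1.504 1.504 1.506 1.522 1.521 1.514 1.515 1.522 1.512 1.507 1.508]]
```

View pics/s4.png

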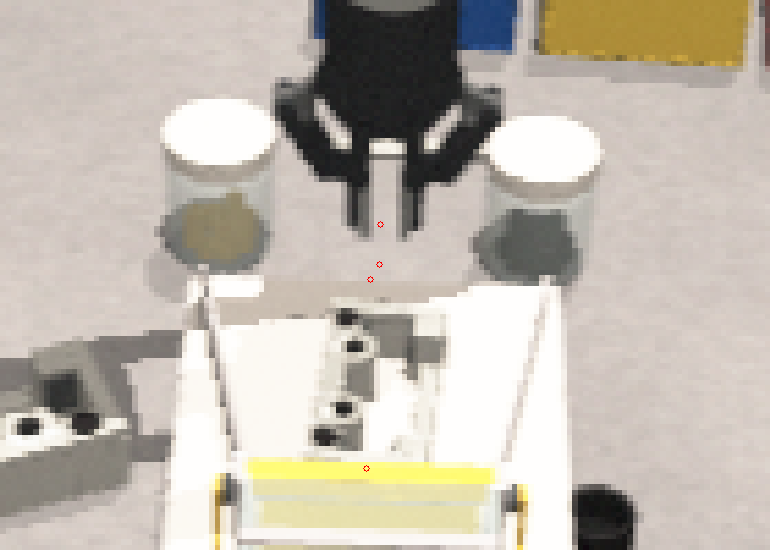

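The tips really are about 28 mm above the reported TCP: the header and deck-end projections fit the image, but the fingers don't. So I lower a further 3 cm for a true tip of about 0.145, then push again.

```bash
python3 -m handwheel '[[[0.25,0,0,1.5,0],[0.25,0,0,3,0],[0.25,0,0,3,0],[0.25,0,1,3,0],[0.25,0,2,3,0],[0.25,0,3,3,0],[0.25,0,4,3,0],[0.25,0,5,3,0],[0.25,0,6,3,0],[0.25,0,7,3,0]]]'; python3 tip.py s5.png
```

```text
clock: 5.4
eef_pos: [0.5354, 0.1967, 0.1143]
orientation: [-0.002, 0.999, 0.037, 0.0]
force: [-2.1, 5.4, 0.3]
gripper_width: 0.25
[0.5356 0.1951 0.1143] 0.25230626748535556
tcp chute x -175.2747804664209
142 1 y -2.0 -2.0 x -156.0 -156.0 rows 205 205
148 8 y -15.0 26.0 x -171.0 -151.0 rows 201 205
154 12 y -18.0 23.0 x -172.0 -152.0 rows 199 204
160 8 y -15.0 26.0 x -172.0 -164.0 rows 198 200
166 8 y -15.0 29.0 x -172.0 -167.0 rows 196 198
172 9 y -15.0 25.0 x -183.0 -162.0 rows 192 197
178 10 y -22.0 31.0 x -186.0 -163.0 rows 191 196
184 20 y -28.0 43.0 x -171.0 -158.0 rows 192 195
190 44 y -37.0 49.0 x -185.0 -157.0 rows 188 194
196 36 y -40.0 49.0 x -187.0 -159.0 rows 185 192
202 29 y -43.0 52.0 x -183.0 -156.0 rows 185 191
208 33 y -46.0 57.0 x -183.0 -154.0 rows 183 190
214 35 y -49.0 60.0 x -177.0 -153.0 rows 183 189
220 39 y -52.0 63.0 x -173.0 -154.0 rows 182 187
226 51 y -59.0 66.0 x -174.0 -155.0 rows 180 185
232 65 y -58.0 69.0 x -191.0 -154.0 rows 177 184
238 30 y -58.0 68.0 x -184.0 -157.0 rows 176 182
```

View pics/s5.png

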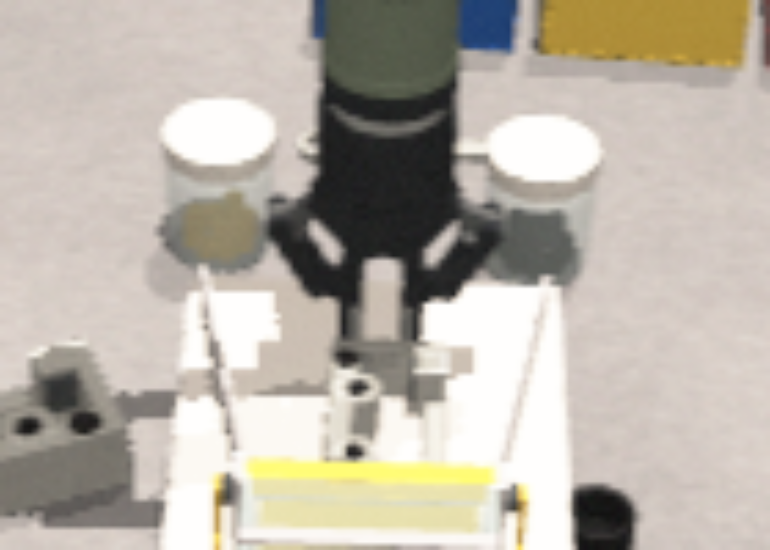

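Pushing works now: about 5 N, and the carrier is squared to the fingers. Continuing through the flap.

```bash
python3 -m handwheel '[[[0.25,0,1.2,0,0],[0.25,0,2.4,0,0],[0.25,0,3.6,0,0],[0.25,0,4.8,0,0],[0.25,0,6,0,0],[0.25,0,7.2,0,0],[0.25,0,8.4,0,0],[0.25,0,9.6,0,0],[0.25,0,10.8,0,0],[0.25,0,11.5,0,0]]]'; sed -i 's/270:410/270:410/;s/140:240,270/170:270,270/' tip.py; python3 tip.py s6.png | sed -n '1,2p;/^1[6-9]/p;/^2/p'; python3 - <<'E'
from h import *
c=eyes.camera("top");np.save("t6.npy",c["img"])
O=np.array([.544,.02]);f=np.array([.0738,-.9973]);l=np.array([.9973,.0738])
vv,uu=np.mgrid[150:240,290:480];uv=np.c_[uu.ravel(),vv.ravel()];P=deproj(c,uv);d=P[:,:2]-O;X=np.c_[d@f,d@l,P[:,2]]*1000
for x in range(-160,130,10):
    k=(X[:,0]>=x)&(X[:,0]<x+10)&(abs(X[:,1])<50); 
    if k.any(): print(x,k.sum(),np.percentile(X[k,2],[5,50,95]).round())
E
```

```text
clock: 6.7
eef_pos: [0.5442, 0.082, 0.1143]
orientation: [-0.002, 0.999, 0.037, 0.0]
force: [0.0, 7.0, 2.1]
gripper_width: 0.25
[0.5442 0.081  0.1142] 0.2506959726998423
tcp chute x -60.82281888092113
166 9 y -15.0 29.0 x -55.0 -50.0 rows 222 223
172 10 y -15.0 29.0 x -68.0 -49.0 rows 218 223
178 11 y -18.0 34.0 x -58.0 -47.0 rows 219 221
184 19 y -30.0 46.0 x -57.0 -45.0 rows 218 220
190 47 y -36.0 48.0 x -69.0 -43.0 rows 213 220
196 48 y -42.0 51.0 x -72.0 -44.0 rows 211 218
202 29 y -42.0 53.0 x -72.0 -42.0 rows 209 216
208 36 y -45.0 59.0 x -71.0 -38.0 rows 207 215
214 39 y -47.0 61.0 x -64.0 -39.0 rows 208 214
220 41 y -53.0 64.0 x -55.0 -42.0 rows 208 212
226 45 y -50.0 61.0 x -66.0 -40.0 rows 205 211
232 70 y -56.0 69.0 x -70.0 -40.0 rows 202 209
238 21 y -56.0 66.0 x -68.0 -38.0 rows 202 209
-160 124 [116. 120. 124.]
-150 118 [116. 120. 123.]
-140 121 [116. 119. 124.]
-130 166 [117. 121. 515.]
-120 314 [118. 498. 521.]
-110 191 [477. 500. 520.]
-100 205 [461. 490. 496.]
-90 273 [119. 484. 497.]
-80 307 [119. 480. 496.]
-70 264 [237. 485. 496.]
-60 243 [234. 488. 496.]
-50 208 [313. 489. 497.]
-40 236 [118. 487. 496.]
-30 314 [119. 491. 516.]
-20 296 [119. 499. 518.]
-10 186 [118. 212. 508.]
0 30 [118. 212. 214.]
40 121 [210. 215. 218.]
50 130 [209. 213. 218.]
60 142 [209. 212. 215.]
70 144 [208. 212. 215.]
80 145 [208. 212. 215.]
90 136 [209. 212. 215.]
100 138 [209. 212. 216.]
110 142 [207. 211. 215.]
120 139 [209. 212. 215.]
```

View pics/s6.png

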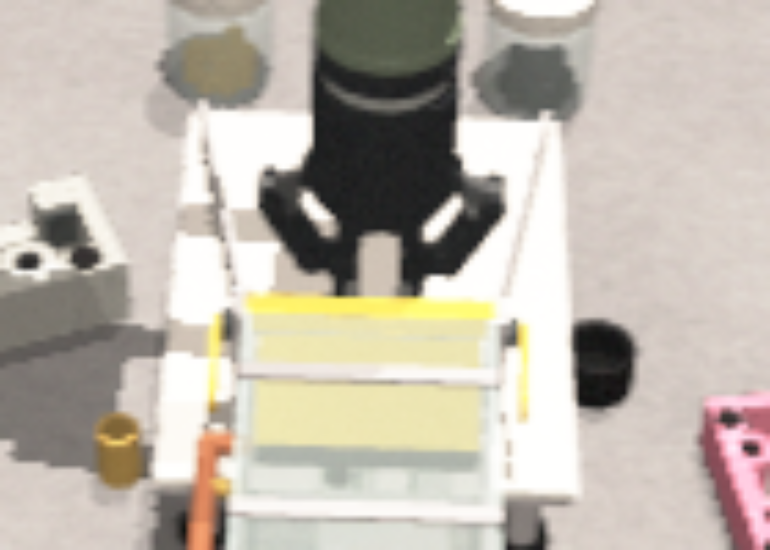

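The flap is open and resting on the carrier, whose nose shows under the lip at about (340,470) in the crop. The fingers are still 40 mm short of the header. Creeping on, watching the force.

```bash
python3 -m handwheel '[[[0.25,0,0.5,0,0],[0.25,0,1,0,0],[0.25,0,1.5,0,0],[0.25,0,2,0,0],[0.25,0,2.3,0,0],[0.25,0,2.6,0,0],[0.25,0,2.8,0,0],[0.25,0,3,0,0],[0.25,0,3.2,0,0],[0.25,0,3.2,0,0]]]'; sed -i 's/170:270,270/180:300,270/' tip.py; python3 tip.py s7.png | sed -n '1,2p;/^19/p;/^20/p'
```

```text
clock: 8.05
eef_pos: [0.5467, 0.0497, 0.1144]
orientation: [-0.001, 0.999, 0.037, 0.0]
force: [-0.4, 5.7, 4.0]
gripper_width: 0.251
[0.5467 0.0497 0.1144] 0.2447679640127511
tcp chute x -29.44775674376434
190 12 y -27.0 45.0 x -39.0 -23.0 rows 220 223
196 26 y -41.0 53.0 x -39.0 -18.0 rows 218 223
202 29 y -40.0 56.0 x -44.0 -12.0 rows 216 223
208 38 y -43.0 55.0 x -37.0 -5.0 rows 215 224
```

View pics/s7.png

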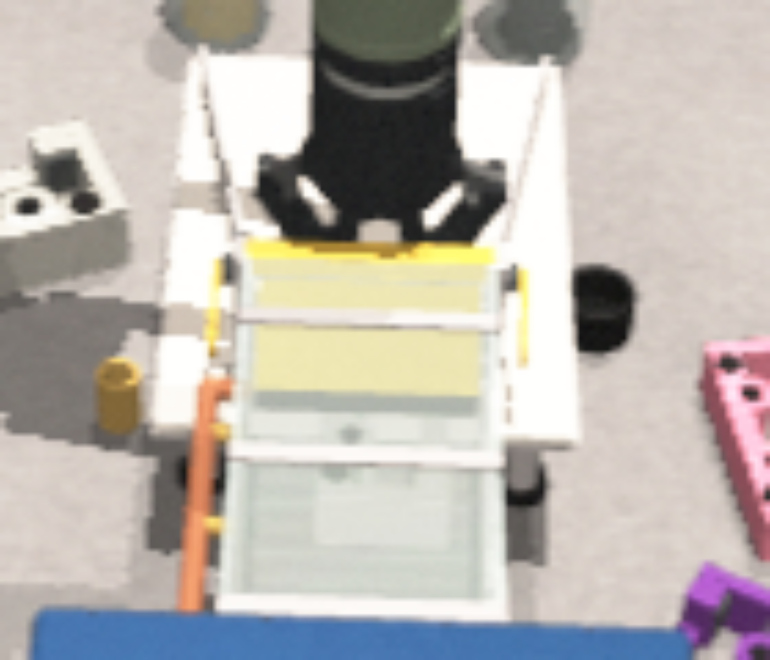

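```bash
python3 -m handwheel '[[[0.25,0,0.1,0,0],[0.25,0,0.2,0,0],[0.25,0,0.3,0,0],[0.25,0,0.4,0,0],[0.25,0,0.4,0,0],[0.25,0,0.4,0,0],[0.25,0,0.4,0,0],[0.25,0,0.4,0,0],[0.25,0,0.4,0,0],[0.25,0,0.4,0,0]]]'
```

```text
clock: 9.35
eef_pos: [0.5469, 0.0456, 0.1144]
orientation: [-0.0, 0.999, 0.037, 0.0]
force: [-0.5, 5.3, 4.1]
gripper_width: 0.246
```

```bash
python3 -m handwheel '[[[0.25,0,0.1,0,0],[0.25,0,0.2,0,0],[0.25,0,0.3,0,0],[0.25,0,0.3,0,0],[0.25,0,0.3,0,0],[0.25,0,0.3,0,0],[0.25,0,0.3,0,0],[0.25,0,0.3,0,0],[0.25,0,0.3,0,0],[0.25,0,0.3,0,0]]]'
```

```text
clock: 10.6
eef_pos: [0.5471, 0.0439, 0.1143]
orientation: [-0.001, 0.999, 0.037, 0.0]
force: [-0.4, 9.5, 4.8]
gripper_width: 0.248
```

There's contact with the header: the move fell short and force rose to 9.5 N. The knuckles reach it before the fingertips push the carrier over the edge (centre about +55). I'll back off, turn the jaw axis along the feed and open fully, so that one finger leads well ahead of the knuckles and body, then measure its profile.

```bash
python3 -m handwheel '[[[0.25,0,-2,0,0],[0.25,0,-5,0,0.17],[0.25,0,-8,0,0.35],[0.6,0,-11,0,0.53],[1,0,-12,0,0.71],[1,0,-12,0,0.89],[1,0,-12,0,1.07],[1,0,-12,0,1.25],[1,0,-12,0,1.42],[1,0,-12,0,1.57]]]'; python3 tip.py s8.png >/dev/null;python3 - <<'E'
from h import *
c=eyes.camera("side");s=arm.state()
O=np.array([.544,.02]);f=np.array([.0738,-.9973]);l=np.array([.9973,.0738])
print(s["joints"].round(3),s["gripper_width"])
t=s["eef_pos"][:2]-O;x0,y0=t@f*1000,t@l*1000;print(x0,y0,s["eef_pos"])
vv,uu=np.mgrid[120:280,280:400];uv=np.c_[uu.ravel(),vv.ravel()];P=deproj(c,uv)
d=P[:,:2]-O;X=np.c_[d@f-x0/1000,d@l-y0/1000,P[:,2]]*1000
br=c["img"][uv[:,1],uv[:,0]].mean(1)
m=(abs(X[:,0])<80)&(abs(X[:,1])<60)&(X[:,2]>130)&(br<115)
for z in range(130,260,6):
    k=m&(X[:,2]>=z)&(X[:,2]<z+6)&(X[:,0]>10)
    if k.sum()>1: print(z,k.sum(),"x pct",np.percentile(X[k,0],[10,50,90]).round(),"y",X[k,1].min().round(),X[k,1].max().round())
E
```

```text
clock: 11.85
eef_pos: [0.5376, 0.1614, 0.1132]
orientation: [0.001, 0.731, -0.682, 0.0]
force: [-0.2, 0.4, 0.2]
gripper_width: 0.997
[ 0.139  0.27   1.664 -0.002  1.208  1.634] 1.0017562454979099
-141.61270751665356 4.108398489637652 [0.53764663 0.16152595 0.1132149 ]
154 3 x pct [49. 50. 50.] y -8.0 7.0
160 9 x pct [50. 55. 59.] y -8.0 10.0
166 5 x pct [55. 57. 58.] y -5.0 4.0
172 10 x pct [52. 56. 61.] y -8.0 10.0
178 8 x pct [56. 59. 61.] y -2.0 6.0
184 2 x pct [59. 59. 60.] y -6.0 -3.0
202 23 x pct [56. 74. 75.] y -12.0 12.0
208 17 x pct [65. 72. 74.] y -12.0 12.0
214 13 x pct [39. 72. 75.] y -13.0 14.0
220 13 x pct [38. 71. 74.] y -13.0 14.0
226 21 x pct [33. 72. 74.] y -13.0 17.0
232 27 x pct [24. 68. 72.] y -13.0 16.0
238 27 x pct [18. 39. 72.] y -16.0 19.0
244 28 x pct [15. 43. 72.] y -17.0 19.0
250 45 x pct [37. 48. 70.] y -13.0 13.0
256 29 x pct [34. 46. 69.] y -13.0 10.0
```

View pics/s8.png

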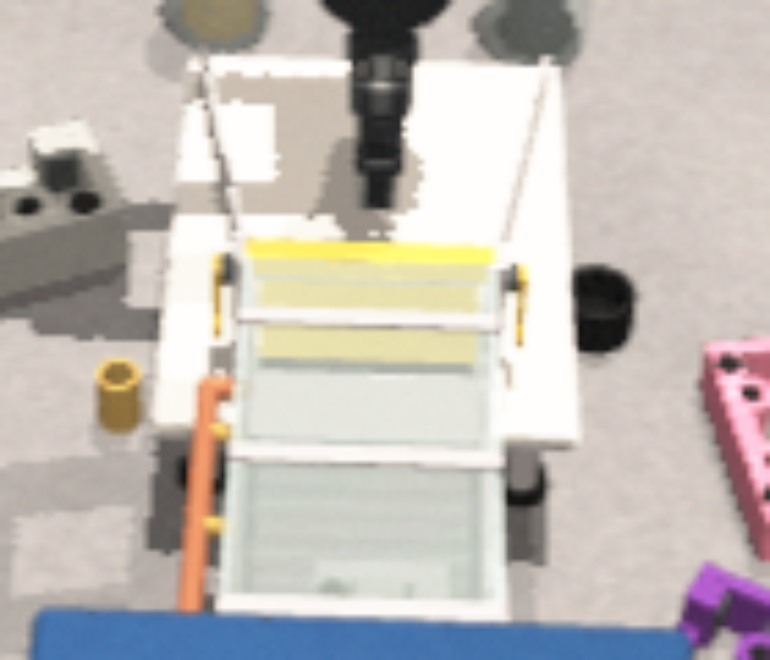

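The picture shows the carrier already down the slide (about (365,580) in the crop), and the yellow flap back to its initial hanging extent. It tipped in during the last creep. I raise the hand clear and check numerically.

```bash
python3 -m handwheel '[[[1,0,0,-2,0],[1,0,0,-4,0],[1,0,0,-6,0],[1,0,0,-8,0],[1,0,0,-8,0],[1,0,0,-8,0],[1,0,0,-8,0],[1,0,0,-8,0],[1,0,0,-8,0],[1,0,0,-8,0]]]'; python3 - <<'E'
from h import *
import pickle
c0=pickle.load(open("side.pkl","rb"));c=eyes.camera("side")
O=np.array([.544,.02]);f=np.array([.0738,-.9973]);l=np.array([.9973,.0738])
def yel(c):
    h=cv2.cvtColor(c["img"],cv2.COLOR_RGB2HSV)[215:260,300:372].astype(int)
    m=(h[...,0]>20)&(h[...,0]<36)&(h[...,1]>40); m2=m[:,20:55].sum(1); return m.sum(),np.where(m2>15)[0].min()+215,np.where(m2>15)[0].max()+215
print("yellow n,rows start/now",yel(c0),yel(c))
d=np.abs(c["img"].astype(int)-c0["img"].astype(int)).sum(2)
m=np.zeros((400,640),np.uint8);m[235:292,305:366]=(d[235:292,305:366]>36)
m=cv2.morphologyEx(m,cv2.MORPH_OPEN,np.ones((2,2)))
v,u=np.where(m);print("tunnel change rows/cols",len(v),np.percentile(v,[2,50,98]) if len(v) else 0,np.percentile(u,[2,50,98]) if len(u) else 0)
for z in(.07,.09,.11):
    q=cast(c,np.c_[u,v],z)[:,:2]-O; print(z,"chute x",np.percentile(q@f,[2,50,98]).round(3),"y",np.percentile(q@l,[2,50,98]).round(3))
ct=eyes.camera("top");ct0=pickle.load(open("top.pkl","rb"))
d=np.abs(ct["img"].astype(int)-ct0["img"].astype(int)).sum(2)
m=np.zeros((400,640),np.uint8);m[162:212,386:474]=(d[162:212,386:474]>36)
v,u=np.where(cv2.morphologyEx(m,cv2.MORPH_OPEN,np.ones((2,2))))
q=cast(ct,np.c_[u,v],.1)[:,:2]-O;print("top",len(v),np.percentile(q@f,[2,50,98]).round(3),np.percentile(q@l,[2,50,98]).round(3))
# bystanders: side-view changes around each
for n,(a,b) in dict(sleeve=(291,251),cup=(379,236),can_a=(310,172),can_b=(369,175),wrench=(343,167),bolt=(0,0)).items():
    if n!="bolt":
        t=c0["img"][b-9:b+10,a-12:a+13];r=cv2.matchTemplate(c["img"][b-19:b+20,a-22:a+23],t,cv2.TM_CCOEFF_NORMED);_,s,_,p=cv2.minMaxLoc(r);print(n,round(s,2),(p[0]-10,p[1]-10))
t=ct0["img"][200:232,262:282];r=cv2.matchTemplate(ct["img"][190:242,252:292],t,cv2.TM_CCOEFF_NORMED);_,s,_,p=cv2.minMaxLoc(r);print("bolt",round(s,2),(p[0]-10,p[1]-10))
print(arm.state()["force"].round(2))
E
```

```text
clock: 13.2
eef_pos: [0.538, 0.1616, 0.1936]
orientation: [0.0, 0.733, -0.68, -0.0]
force: [0.2, 0.1, -0.3]
gripper_width: 1.002
yellow n,rows start/now (np.int64(753), np.int64(224), np.int64(244)) (np.int64(753), np.int64(224), np.int64(245))
tunnel change rows/cols 187 [244. 284. 289.] [308. 339. 352.]
0.07 chute x [-0.058  0.096  0.113] y [-0.084  0.013  0.05 ]
0.09 chute x [-0.039  0.113  0.128] y [-0.082  0.013  0.049]
0.11 chute x [-0.02   0.129  0.144] y [-0.081  0.012  0.048]
top 197 [0.143 0.244 0.256] [-0.028  0.007  0.037]
sleeve 1.0 (0, 0)
cup 1.0 (0, 0)
can_a 1.0 (0, 0)
can_b 1.0 (0, 0)
wrench 0.14 (10, 0)
bolt 0.97 (0, 0)
[ 1.51  0.11 -0.63]
```

```bash
python3 -c "
from rig import arm
print(arm.sign_off())"
```

```text
the job is handed in; nothing more can be done
None
```

The carrier is down the slide inside the rinse tunnel and the flap hangs shut behind it. I handed the job in at about 13 s on the robot clock; no verdict was reported.

**What I did:** I pushed the light, smaller carrier on the deck with two fingertips, squared it up and fed it through the flap. The gripper met the header lightly (about 9.5 N) during the last creep, and by the next picture the carrier had run down the slide. I then drew the fingers back and raised the hand clear.

**Last checks:**
- **Flap:** the visible yellow area is the same as at the start (753 pixels, lower edge within one row), so it is shut.
- **Carrier:** from above it shows from chute x ≈ 0.14 m to about 0.25 m, where the view ends at the cabinet. That puts its centre at about 0.19 m, y ≈ 0.01 m.
- **Bystanders:** the sleeve, cup, both canisters and bolt show no shift.
- **Wrist force:** near zero.

**Failed or disagreeing checks:**
- **Fingertip height:** the tips sat about 28 mm higher than the reported TCP, so the first push passed over the carrier without touching it. I lowered the hand 3 cm and pushed again.
- **Wrench:** the final check found no match, probably because the gripper blocked the view. The arm never went near it.
- **Side view:** carrier position from this view is rough, because its image comparison also picked up the flap and shadow.
- **Unneeded turn:** I thought the carrier had stopped short of the slide, so I backed off and turned the gripper to push again. It had already gone down.

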